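Load a round blank into its die carrier and hold the carrier up level

ROBOT

A 6-joint arm with a two-finger parallel gripper is mounted at the origin on the work surface. World frame = base frame: x ahead of the robot, y to its left, z up, the work surface at z = 0. Lengths are in m, angles in degrees, forces in N, time in s.
With the tool pointing down it reaches from about 0.35 to 0.875 m from the base axis. Payload 4.2 kg.
Tool frame: the origin (TCP) lies on the centre line of the jaws, within the pads' length; the fingertips stand r.tip_extent ahead of it and the grasp point (between the pads) lies 11 mm behind it (r.tip_extent is the distance from the TCP to the fingertips, in m); z points along the fingers, y is the line along which they close (so a half turn about z gives the same grasp; the last joint's range is limited). The gripper opens to 87 mm and grips with 3 to 60 N. Pads are 19 mm wide; open, the fingers measure 117 mm over their backs; the gripper's body (75 mm by 190 mm) begins 51 mm behind the grasp point.
Start: joints at [-48.495, 22.042, 0.453, 0, -68.411, -14.817], TCP at [0.281, -0.558, 0.231] pointing down, gripper open.
Joint ranges: [-179.83, 179.83], [-69.29, 118.12], [-61.27, 80.66], [-181.25, 117.63], [-171.15, -9.14], [-177.46, 177.46]. Speed limits (degrees/s): [159.86, 159.86, 180, 180, 180, 180].

INTERFACE

Orientations are given as a 3x3 rotation matrix whose columns are the frame's x, y, z axes.
In Python, from station import r gives the robot as it stands.
- The arm moves only by the shell command python3 -m jog 'ROWS'. ROWS is text: rows parted by semicolons, each of 5 numbers parted by spaces: the opening, from 0 (shut) to 1 (fully open), then the shift along the world's x, y, z in mm, then the turn about the world's z in degrees. In form: hand dx dy dz roll; .... A call has 1 to 5 rows; each row shifts and turns the commanded pose from where the row before left it; what a row does not reach is not made up. A row lasts 1/8 s, in which the tool goes at most 62.5 mm and 10.7 degrees, less where a joint would pass 70% of its speed; a pose out of reach is approached as far as the arm can. A call is refused whole if a number of a shift passes 62.5 or a number of a turn 10.7, either way. A call with a gripper value outside its range is refused whole. The fingers move at their own pace and stop on an object; the grip force is fixed at half the most. Time passes only in rows, so rows that do not move let the fingers close. It gives the time, the measured TCP pose, the force, the opening and the grip force at its end, in the units of the state.
- r.sense(): the state, without advancing time (a new reading comes with each control period).
- r.capture(name): name is "scene" or "side" or "wrist"; returns a dict with "pixels" (384x512x3 uint8, red, green, blue), "fovy" (degrees; the focal length in pixels is half the picture's height over the tangent of half this angle, whatever the lens; pixels are square), "cx", "cy" (the principal point, pixels), "origin" and "orientation" of the camera in the world; the wrist camera has in their place "T_tool_cam" (4x4, takes a point from camera to tool coordinates, whose origin is the TCP and whose axes are the flange's). Camera axes: x right, y down, z forward; pixel columns grow to the right and rows downward; lengths in m; the calibration is good to about 2 mm. A picture is of the moment at which its call begins: read the wrist's pose just before it. There is no depth.
- r.finish_job(): hands the job in; it is judged then, once.
The state is a dict: "time_s": time; "joints": joint angles; "joint_velocities": joint speeds; "effort": joint torques, N m; "tcp_pos": TCP position; "ee_rot": TCP orientation; "wrist_force": force on the tool from outside, world axes, zero at the start; "moment": the same for the moment, N m; "gripper_width": opening from 0.0 (shut) to 1.0 (fully open); "gripper_force": force on a finger pad.
Only numpy, scipy, OpenCV 4.12 (cv2) and the standard library are available. Lean on these libraries where they do the work, as an engineer would, in place of code of your own. Each camera call takes 0.05 s, during which the arm holds its last target. There are 200 camera calls.

TASK

Put the round aluminium blank into the blue die carrier with the round cavity, lying flat and fully down in it, and let go of it. Then take that carrier by its upright black grip, lift it straight up off its rest and finish while still holding it there, steady and level, about 10 cm above the rest with the blank in it: do not put it down or let go. Leave everything else where it is, the square blank and the carrier with the square cavity included, and never tip the carrier over.

Things in the scene. Friction and masses are not known exactly. Their poses are not given: they have to be found in the camera images.
- blank_round: Round aluminium blank, a disc 46 mm across and 12 mm thick, about 55 g. Origin: centre of its underside; z up. It lies on one of the two white posts (30 mm across, top 20 mm above the table) of the grey rack; the square blank lies on the other, 80 mm away.
- carrier_round: Blue metal plate 170 x 84 x 14 mm (x, y, z), about 0.5 kg, balanced about its middle, loose on its rest. Origin: centre of its underside; z up. Black grip block upright on its middle: 50 mm along x, 16 mm along y, from 14 to 59 mm above the underside. A round cavity with a yellow floor, 5 mm deep, 48.5 mm across, is centred 55 mm from the origin towards +x. A seated blank stands 7 mm proud.
- carrier_round_cavity (a point): Centre of the floor of the round cavity, 9 mm above the carrier's underside, 5 mm below the plate's top face; axes as the carrier's.
- carrier_round_grip (a point): Middle of the round-cavity carrier's black grip, 38 mm above the underside; axes as the carrier's. The grip is 16 mm thick along y, so it is pinched along y.
- rest_round: Fixed low dark steel stand 176 x 90 mm with two cross bars with rubber tops 30 mm above the table, on which the round-cavity carrier starts, centred and parallel. Origin: centre of its underside, on the table.
- rack: Fixed grey plate 150 x 60 x 6 mm with two white posts 40 mm either side of its middle along its x axis, 14 mm above the plate. Origin: centre of its underside, on the table.
- blank_square: Square aluminium blank 46 x 46 x 12 mm on the rack's other post; bystander. Origin: centre of its underside.
- carrier_square: Blue metal plate 170 x 84 x 14 mm (x, y, z), about 0.5 kg, balanced about its middle, loose on its rest. Origin: centre of its underside; z up. Black grip block upright on its middle: 50 mm along x, 16 mm along y, from 14 to 59 mm above the underside. A square cavity with a yellow floor, 5 mm deep, 48.5 mm across, is centred 55 mm from the origin towards +x. Bystander.
- rest_square: Fixed low dark steel stand 176 x 90 mm with two cross bars with rubber tops 30 mm above the table, on which the square-cavity carrier starts, centred and parallel. Origin: centre of its underside, on the table.
- stamp: Wooden hand stamp, 36 mm across, 86 mm tall; bystander. Origin: centre of its underside.
- tape: Clear tape roll lying flat, 90 mm across, 25 mm tall; bystander. Origin: centre of its underside.
- jar: Glass jar with white cap, 56 mm across, 70 mm tall; bystander. Origin: centre of its underside.
- cup: Green plastic cup, 72 mm across, 95 mm tall; bystander. Origin: centre of its underside.
There are look-alikes about, which are no part of the job. What is shaped like the carrier_round but brown or purple is not meant.

How it is judged (in metres and radians):
On the way, in this order (a step that is already met when the one before it is completed fails the run):
1. the round blank lies fully down in the round cavity, let go, with the carrier still on its rest (horizontal distance between blank_round and carrier_round_cavity below 0.004 m and z of blank_round in the frame of carrier_round_cavity between -0.003 and 0.002 m and angle between the z axis of blank_round and the z axis of carrier_round, either way round below 0.06 rad and contact force between blank_round and the fingers below 0.1 N and contact force between carrier_round and rest_round above 1 N), for 0.2 s.
2. the carrier is lifted off its rest in the fingers (contact force between carrier_round and rest_round below 0.05 N and height (world z) of carrier_round above 0.05 m and contact force between carrier_round and the fingers above 2 N), for 0.2 s.
At the end, for the whole second after the job is handed in: Carrier held in the fingers 60-170 mm above its rest's top, within 60 mm of straight above it, level to 0.10 rad, under 20 mm/s and 0.15 rad/s, touching no other thing; blank on the cavity floor (4 mm centre, 2 mm height, 0.06 rad), not gripped; others moved under 25 mm (horizontal distance between blank_round and carrier_round_cavity below 0.004 m and z of blank_round in the frame of carrier_round_cavity between -0.003 and 0.002 m and angle between the z axis of blank_round and the z axis of carrier_round, either way round below 0.06 rad and height (world z) of carrier_round between 0.09 and 0.2 m and horizontal distance between carrier_round and rest_round below 0.06 m and angle between carrier_round's own z axis and vertical below 0.1 rad and linear speed of carrier_round below 0.02 m/s and angular speed of carrier_round below 0.15 rad/s and contact force between carrier_round and the fingers above 2 N and contact force between blank_round and the fingers below 0.1 N and contact force between carrier_round and rest_round below 0.05 N and contact force between carrier_round and rest_square below 0.05 N and contact force between carrier_round and rack below 0.05 N and contact force between carrier_round and blank_square below 0.05 N and contact force between carrier_round and carrier_square below 0.05 N and contact force between carrier_round and stamp below 0.05 N and contact force between carrier_round and tape below 0.05 N and contact force between carrier_round and jar below 0.05 N and contact force between carrier_round and cup below 0.05 N and distance of each of blank_square, carrier_square, stamp, tape, jar, cup from where it was at the start of the episode below 0.025 m); the arm keeps its last pose, push and grip.
It fails at once if a bystander (square blank, square-cavity carrier, stamp, tape, jar, cup) is moved by more than 25 mm (distance of any of blank_square, carrier_square, stamp, tape, jar, cup from where it was at the start of the episode above 0.025 m).
It fails at once if the round-cavity carrier is tipped over (by more than 0.5 rad) (angle between carrier_round's own z axis and vertical above 0.5 rad).
It also fails if it takes over 58 s, if anything falls off the work surface, if the arm or the gripper's body presses on something with over 40 N, if the wrist force passes 120 N, or if a joint passes its speed limit or range.

## Working session

There is one attempt and no reset: what is moved stays moved. The work goes in short steps, Python scripts to look and compute and a shell command to move; the robot and the scene stay as the last step left them, time stands still between calls to the robot, and variables do not carry over. Pictures are saved under pics/ and viewed, at most 10 in all, crops included, and the job is handed in when it is done.

```bash
mkdir -p pics; python3 - <<'E'
from station import r
import cv2,numpy as np,pickle
s=r.sense();print(s['time_s'],s['tcp_pos'],s['ee_rot'],s['gripper_width'],r.tip_extent)
d={}
for n in('scene','side','wrist'):
    c=r.capture(n);d[n]=c;cv2.imwrite(f'pics/{n}0.png',c['pixels'][:,:,::-1]);print({k:v for k,v in c.items() if k!='pixels'})
pickle.dump((s,d),open('c0.pkl','wb'))
cv2.imwrite('pics/both0.png',cv2.resize(np.hstack([d['scene']['pixels'],d['wrist']['pixels']])[:,:,::-1],(800,300)))
cv2.imwrite('pics/scene0b.png',cv2.resize(d['scene']['pixels'][:,:,::-1],(800,600),interpolation=cv2.INTER_CUBIC))
E
```

```text
0.0 [ 0.28046504 -0.55787106  0.22944481] [[-8.93544143e-01 -4.48974074e-01 -1.07014004e-03]
 [-4.48975341e-01  8.93542041e-01  1.94011106e-03]
 [ 8.51555461e-05  2.21404137e-03 -9.99997545e-01]] 1.0043025207113645 0.008
{'fovy': 54.13262440671859, 'cx': 257.2018960478036, 'cy': 195.81055577491915, 'origin': array([ 1.5086345 , -0.06272375,  0.66355369]), 'orientation': array([[ 0.04032029,  0.52874816, -0.84782054],
       [ 0.99891416, -0.04115138,  0.02184164],
       [-0.02334026, -0.8477806 , -0.52983326]])}
{'fovy': 44.30524014215844, 'cx': 250.8191986101311, 'cy': 196.3085248179554, 'origin': array([0.25432201, 0.79925862, 0.8255794 ]), 'orientation': array([[-0.94455269, -0.22143492,  0.24245988],
       [-0.32819411,  0.6131925 , -0.71852876],
       [ 0.01043277, -0.75826218, -0.65186626]])}
{'fovy': 66.84644640612589, 'cx': 258.33179631008153, 'cy': 194.3693858006117, 'T_tool_cam': array([[ 8.94956690e-05, -9.69569641e-01, -2.44815650e-01,
         6.62303360e-02],
       [ 9.99999977e-01,  3.95839871e-05,  2.08794800e-04,
         3.08142767e-04],
       [-1.92750320e-04, -2.44815663e-01,  9.69569623e-01,
        -1.54811405e-01],
       [ 0.00000000e+00,  0.00000000e+00,  0.00000000e+00,
         1.00000000e+00]])}
```

View pics/scene0b.png

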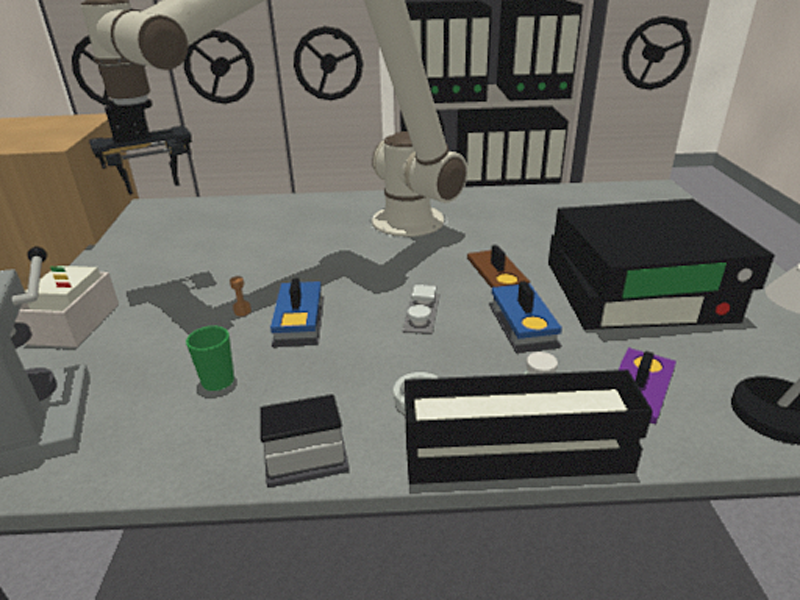

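View pics/side0.png

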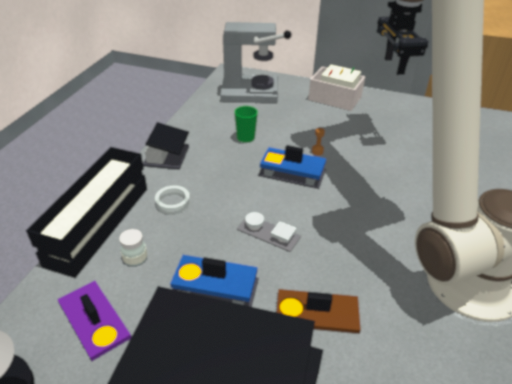

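Scene view (800x600): blue plate with a round yellow cavity at (525,312), blue with a square cavity at (297,310), brown at (500,270), purple at (650,380). Only the one at (525,312) is both blue and round-cavitied, so that is the carrier. The round blank looks like the nearer post at (418,315). I'll confirm both in an enlarged crop.

```bash
python3 - <<'E'
import pickle,cv2,numpy as np
s,d=pickle.load(open('c0.pkl','rb'))
a=d['scene']['pixels'][155:235,250:370,::-1]   # 120x80
b=d['side']['pixels'][200:310,160:310,::-1]  #150x110
A=cv2.resize(a,None,fx=5,fy=5,interpolation=cv2.INTER_CUBIC);
cv2.imwrite('pics/cropA.png',A)
cv2.imwrite('pics/cropB.png',cv2.resize(b,None,fx=5,fy=5,interpolation=cv2.INTER_CUBIC))
E
```

```text
(no output)
```

View pics/cropA.png

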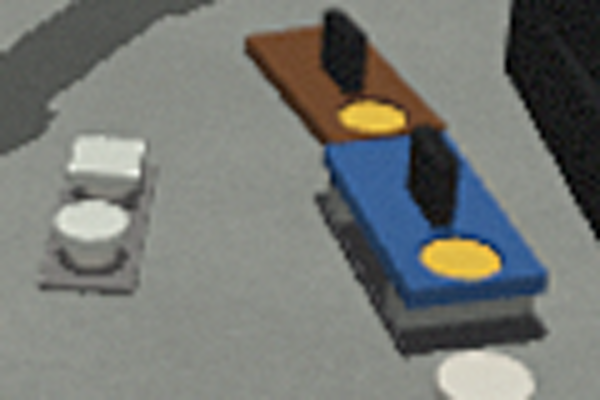

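View pics/cropB.png

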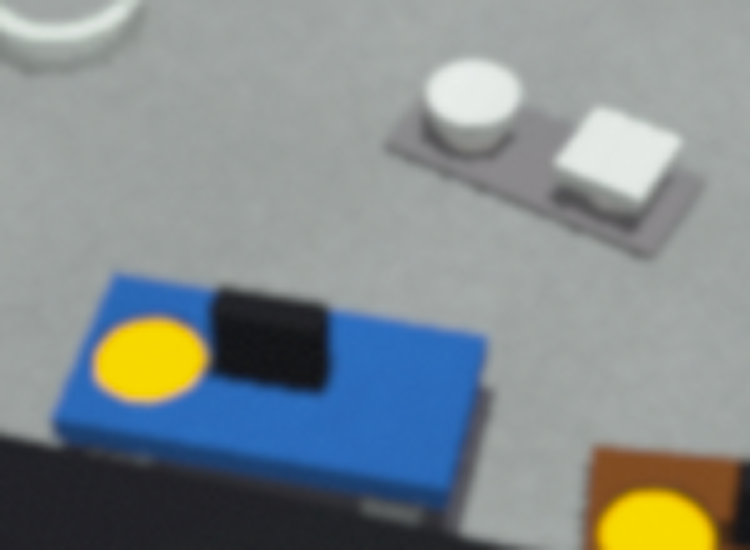

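Confirmed: the round blank sits on the post farther from the robot (crop A 92,221; crop B 473,95), beside the square one. The blue round-cavity carrier has its yellow disc at crop A (461,259) and crop B (150,360). Next, positions.

```bash
cat > h.py <<'E'
import numpy as np
def pix(c,u,v,z,s=None):
    h,w=c['pixels'].shape[:2]; f=h/2/np.tan(np.radians(c['fovy']/2))
    d=np.array([(u-c['cx'])/f,(v-c['cy'])/f,1])
    if s is None: R,o=np.array(c['orientation']),np.array(c['origin'])
    else:
        T=np.array(c['T_tool_cam']);E=np.array(s['ee_rot']);R=E@T[:3,:3];o=E@T[:3,3]+np.array(s['tcp_pos'])
    d=R@d; return (o+d*(z-o[2])/d[2])
E
python3 - <<'E'
import pickle,numpy as np
from h import pix
s,d=pickle.load(open('c0.pkl','rb'))
np.set_printoptions(precision=4,suppress=True)
A=lambda X,Y:((X+.5)/5-.5+250,(Y+.5)/5-.5+155)
B=lambda X,Y:((X+.5)/5-.5+160,(Y+.5)/5-.5+200)
sc,si=d['scene'],d['side']
print('blank',pix(sc,*A(92,221),.032),pix(si,*B(473,95),.032))
print('sq',pix(sc,*A(107,156),.032),pix(si,*B(619,155),.032))
print('cav',pix(sc,*A(461,259),.041),pix(si,*B(150,360),.041))
for p in [(115,275),(487,338),(440,495),(58,425)]:print('side corner',pix(si,*B(*p),.044))
for p in [(218,294),(328,306)]:print('grip back top',pix(si,*B(*p),.089))
for p in [(328,146),(405,292),(547,272)]:print('scene corner',pix(sc,*A(*p),.044))
# black box top corners in scene 800x600
for p in [(563,208),(692,200),(769,250),(553,252),(582,328)]:
    print('box',pix(sc,p[0]/1.5625,p[1]/1.5625,.12),pix(sc,p[0]/1.5625,p[1]/1.5625,.0))
E
```

```text
blank [ 0.5183 -0.0037  0.032 ] [0.5142 0.0008 0.032 ]
sq [0.4392 0.0114 0.032 ] [0.4353 0.0165 0.032 ]
cav [0.5911 0.2108 0.041 ] [0.5884 0.2135 0.041 ]
side corner [0.6223 0.1765 0.044 ]
side corner [0.4552 0.1555 0.044 ]
side corner [0.4466 0.2409 0.044 ]
side corner [0.6084 0.2606 0.044 ]
grip back top [0.5564 0.2076 0.089 ]
grip back top [0.511  0.1984 0.089 ]
scene corner [0.4582 0.1543 0.044 ]
scene corner [0.6269 0.1698 0.044 ]
scene corner [0.6127 0.2559 0.044 ]
box [0.2351 0.3542 0.12  ] [-0.046   0.4463  0.    ]
box [0.2164 0.6691 0.12  ] [-0.0689  0.8307  0.    ]
box [0.4851 0.6998 0.12  ] [0.2592 0.8681 0.    ]
box [0.4569 0.2729 0.12  ] [0.2247 0.347  0.    ]
box [0.7293 0.2495 0.12  ] [0.5572 0.3185 0.    ]
```

```bash
python3 -m jog '1 21 51 0 -2.5;1 21 51 0 -2.5;1 21 51 0 -2.5;1 21 51 0 -2.5;1 21 51 0 -2.5' | tail -3; python3 -m jog '1 21 51 0 -2.5;1 21 51 0 -2.5;1 21 51 0 -2.5;1 21 51 0 -2.5;1 21 51 0 -2.5'|tail -1; python3 -m jog '1 21 48 0 -2;1 0 0 0 0;1 0 0 0 0'
python3 - <<'E'
from station import r
import cv2,pickle
s=r.sense();c=r.capture('wrist');print(s['time_s'],s['tcp_pos'],s['ee_rot'])
pickle.dump((s,c),open('w1.pkl','wb'));cv2.imwrite('pics/w1.png',cv2.resize(c['pixels'][:,:,::-1],(800,600),interpolation=cv2.INTER_CUBIC))
E
```

```text
wrist_force: [1.0, -0.6, 0.5]
gripper_width: 1.003
gripper_force: 0.0
gripper_force: 0.0
time_s: 1.78
tcp_pos: [0.5113, -0.0004, 0.2301]
ee_rot: [[-1.0, 0.005, -0.001], [0.005, 1.0, -0.0], [0.001, -0.0, -1.0]]
wrist_force: [-0.7, 0.6, -0.1]
gripper_width: 1.006
gripper_force: 0.0
1.775 [ 5.11265242e-01 -3.76693778e-04  2.30109310e-01] [[-9.99987333e-01  4.87660999e-03 -1.24636409e-03]
 [ 4.87690510e-03  9.99988080e-01 -2.33845105e-04]
 [ 1.24520886e-03 -2.39920542e-04 -9.99999196e-01]]
```

View pics/w1.png

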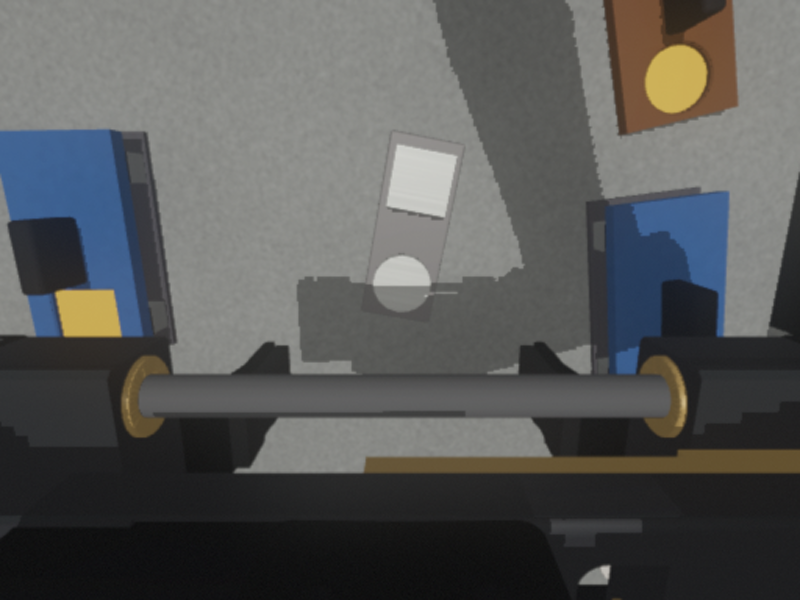

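The wrist view shows the round blank at (402,284) and the square one at (423,181), with the round-cavity carrier at lower right. Refining the blank's position.

```bash
python3 - <<'E'
import pickle,numpy as np,cv2
from h import pix
s,c=pickle.load(open('w1.pkl','rb'))
k=512/800
for u,v in [(402,283.5),(423,181)]:print(pix(c,(u+.5)*k-.5,(v+.5)*k-.5,.032,s))
g=cv2.cvtColor(c['pixels'],cv2.COLOR_RGB2HSV)[150:210,220:300]
cv2.imwrite('pics/w1c.png',cv2.resize(c['pixels'][155:210,225:290,::-1],None,fx=9,fy=9,interpolation=cv2.INTER_CUBIC))
E
```

```text
[ 0.51696069 -0.0014924   0.032     ]
[0.43869093 0.0147078  0.032     ]
```

View pics/w1c.png

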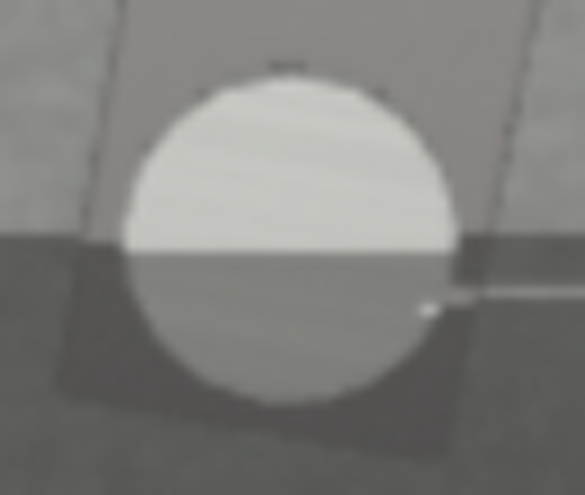

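```bash
python3 -m jog '1 18 54 0 0;1 18 53 0 0;1 18 53 0 0;1 18 53 0 0;1 0 0 0 0' >/dev/null; python3 -m jog '1 0 0 0 0;1 0 0 0 0'
python3 - <<'E'
from station import r
import cv2,pickle
s=r.sense();c=r.capture('wrist');print(s['time_s'],s['tcp_pos'],s['ee_rot'])
pickle.dump((s,c),open('w2.pkl','wb'));cv2.imwrite('pics/w2.png',cv2.resize(c['pixels'][:,:,::-1],(800,600),interpolation=cv2.INTER_CUBIC))
E
```

```text
time_s: 2.7
tcp_pos: [0.5835, 0.2108, 0.2309]
ee_rot: [[-1.0, 0.007, 0.0], [0.007, 1.0, -0.0], [-0.0, -0.0, -1.0]]
wrist_force: [-0.2, -0.3, 0.5]
gripper_width: 0.999
gripper_force: 0.0
2.7 [0.58347957 0.21079261 0.23093225] [[-9.99972474e-01  7.41967388e-03  7.62310765e-06]
 [ 7.41967372e-03  9.99972474e-01 -2.04694172e-05]
 [-7.77477421e-06 -2.04122928e-05 -1.00000000e+00]]
```

View pics/w2.png

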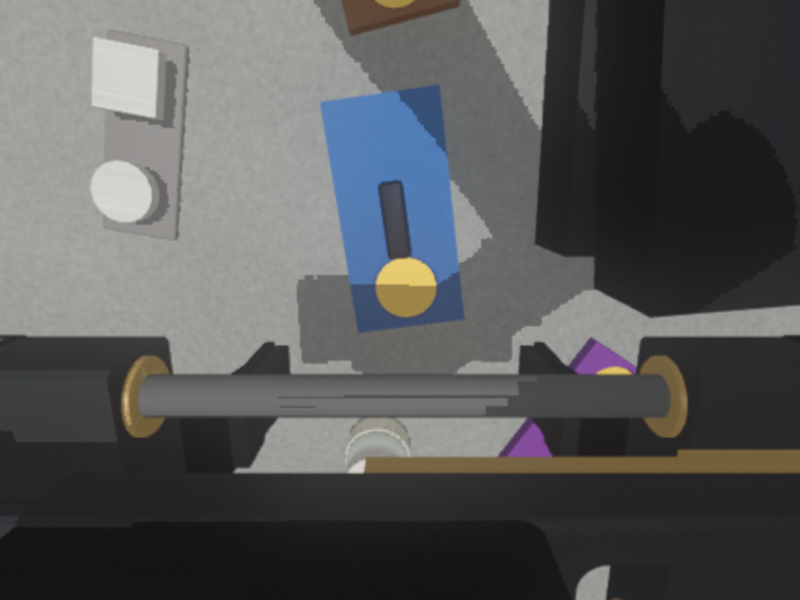

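Wrist view 2 shows the yellow round cavity at (406,287) on the blue carrier, its grip at (395,220) and the tall black box on the right.

```bash
python3 - <<'E'
import pickle,numpy as np,cv2
from h import pix
np.set_printoptions(precision=4,suppress=True)
s1,c1=pickle.load(open('w1.pkl','rb'));s,c=pickle.load(open('w2.pkl','rb'));_,d=pickle.load(open('c0.pkl','rb'))
def circ(m):
    n,l,st,ce=cv2.connectedComponentsWithStats(m.astype(np.uint8)); i=1+np.argmax(st[1:,4]);
    q=max(cv2.findContours((l==i).astype(np.uint8),0,cv2.CHAIN_APPROX_NONE)[0],key=len)
    print('fit',cv2.fitEllipse(q),ce[i],st[i]);return ce[i]
h=cv2.cvtColor(c['pixels'],cv2.COLOR_RGB2HSV)
m=(h[...,0]>17)&(h[...,0]<35)&(h[...,1]>110);m[:155]=0;m[215:]=0;m[:,:225]=0;m[:,300:]=0
cav=circ(m)
k=512/800; P=lambda u,v:((u+.5)*k-.5,(v+.5)*k-.5)
print('cav@floor',pix(c,*cav,.039,s),'@.041',pix(c,*cav,.041,s))
print('blank2',pix(c,*P(122,191),.032,s))
co=np.array([pix(c,*P(*p),.044,s) for p in [(321,101),(439,86),(464,318),(358,332)]]);print(co,co.mean(0))
print('yaw',np.degrees(np.arctan2(*(co[2]+co[3]-co[0]-co[1])[[1,0]])))
g=np.array([pix(c,*P(*p),.089,s) for p in [(380,184),(403,181),(410,256),(388,259)]]);print('grip top',g,g.mean(0))
print('box bottom',pix(c,*P(537,243),0,s),pix(c,*P(567,256),0,s))
for z in(.1,.13,.16):print('box top',z,pix(c,*P(595,290),z,s),pix(c,*P(650,317),z,s))
print('jar',pix(d['scene'],542*k,358*k,.07))
E
```

```text
fit ((259.4314880371094, 183.41331481933594), (36.48265075683594, 36.82547378540039), 94.24153137207031) [259.4331 183.4213] [ 241  165   38   38 1106]
cav@floor [0.5909 0.2126 0.039 ] @.041 [0.5904 0.2126 0.041 ]
blank2 [ 0.5168 -0.0011  0.032 ]
[[0.457  0.1544 0.044 ]
 [0.448  0.2365 0.044 ]
 [0.615  0.258  0.044 ]
 [0.6258 0.1748 0.044 ]] [0.5365 0.2059 0.044 ]
yaw 7.103209950634106
grip top [[0.5138 0.1967 0.089 ]
 [0.512  0.2112 0.089 ]
 [0.5596 0.2154 0.089 ]
 [0.5614 0.201  0.089 ]] [0.5367 0.2061 0.089 ]
box bottom [0.562  0.3241 0.    ] [0.5733 0.3504 0.    ]
box top 0.1 [0.5808 0.3342 0.1   ] [0.5992 0.3719 0.1   ]
box top 0.13 [0.5741 0.3213 0.13  ] [0.5905 0.355  0.13  ]
box top 0.16 [0.5675 0.3085 0.16  ] [0.5819 0.3382 0.16  ]
jar [0.7393 0.1867 0.07  ]
```

```bash
python3 -m jog '1 -17 -53 0 0;1 -17 -53 0 0;1 -17 -53 0 0;1 -15.5 -53 -30 0;1 0 0 -50 0'>/dev/null; python3 -m jog '1 0 0 -50 0;1 0 0 -20 0;1 0 0 0 0;1 0 0 0 0'; python3 -m jog '1 0 0 0 0' | head -2
```

```text
time_s: 3.88
tcp_pos: [0.5181, 0.0007, 0.0821]
ee_rot: [[-1.0, 0.006, 0.003], [0.006, 1.0, 0.0], [-0.003, 0.0, -1.0]]
wrist_force: [-0.3, 0.5, -0.2]
gripper_width: 0.998
gripper_force: 0.0
time_s: 4.0
tcp_pos: [0.5182, 0.001, 0.0822]
```

```bash
python3 -m jog '1 -1 -2 -20 0;1 0 0 -20 0;1 0 0 -7 0;1 0 0 0 0;1 0 0 0 0'|head -2; python3 -m jog '0 0 0 0 0;0 0 0 0 0;0 0 0 0 0;0 0 0 0 0;0 0 0 0 0'; python3 -m jog '0 0 0 0 0;0 0 0 0 0;0 0 0 0 0'|grep -v ee
```

```text
time_s: 4.62
tcp_pos: [0.517, -0.0009, 0.0346]
time_s: 5.25
tcp_pos: [0.5163, -0.0011, 0.0337]
ee_rot: [[-1.0, 0.005, -0.0], [0.005, 1.0, -0.0], [0.0, -0.0, -1.0]]
wrist_force: [0.0, 0.8, -0.1]
gripper_width: 0.518
gripper_force: 25.3
time_s: 5.62
tcp_pos: [0.5163, -0.0011, 0.0337]
wrist_force: [0.1, -0.3, -0.3]
gripper_width: 0.51
gripper_force: 30.0
```

```bash
python3 -m jog '0 0 0 30 0;0 0 0 50 0;0 14 42 0 0;0 15 43 0 0;0 15 43 0 0'>/dev/null; python3 -m jog '0 15 43 0 0;0 15 43 0 0;0 0 0 0 0;0 0 0 0 0'|grep -v ee
for i in 1 2; do python3 -m jog '0 0 0 0 0'|grep tcp;done
python3 - <<'E'
from station import r
import cv2,pickle
d={}
for n in('scene','side','wrist'):d[n]=r.capture(n);print(r.sense()['tcp_pos'])
pickle.dump((r.sense(),d),open('c3.pkl','wb'))
import numpy as np
a=cv2.resize(d['side']['pixels'][215:305,160:260,::-1],(400,360),interpolation=cv2.INTER_CUBIC)
b=cv2.resize(d['scene']['pixels'][140:230,300:400,::-1],(400,360),interpolation=cv2.INTER_CUBIC)
cv2.imwrite('pics/c3.png',np.hstack([a,b]))
E
```

```text
time_s: 6.75
tcp_pos: [0.5896, 0.2125, 0.1131]
wrist_force: [-1.0, 0.4, -0.6]
gripper_width: 0.515
gripper_force: 30.0
tcp_pos: [0.5898, 0.2118, 0.1136]
tcp_pos: [0.5902, 0.2119, 0.1139]
[0.59021943 0.2120933  0.11396057]
[0.59029359 0.21223725 0.11395815]
[0.59030035 0.21238327 0.1139172 ]
```

View pics/c3.png

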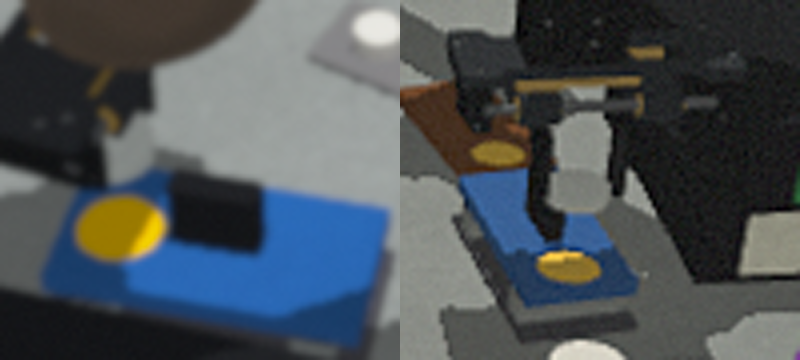

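The blank seems held level between the fingers (scene half, about (581,185)). A numeric check of that point against the TCP before descending.

```bash
python3 - <<'E'
import pickle
from h import pix
s,d=pickle.load(open('c3.pkl','rb'))
for v in (165,182,199,213):print(v,pix(d['scene'],300+581/4,140+v/4,.112))
for u in (550,612):print(u,pix(d['scene'],300+u/4,140+182/4,.112))
print('cav',pix(d['scene'],300+569/4,140+266/4,.040))
for v in (155,167,180,195,205,212):print(d['scene']['pixels'][140+v//4,300+145])
E
```

```text
165 [0.58898644 0.50476701 0.112     ]
182 [0.61236745 0.49377145 0.112     ]
199 [0.63489894 0.48317539 0.112     ]
213 [0.65284866 0.47473405 0.112     ]
550 [0.61064823 0.47234125 0.112     ]
612 [0.61408348 0.51516187 0.112     ]
cav [0.61217401 0.50257379 0.04      ]
[38 88 48]
[34 86 44]
[40 93 50]
[21 17 21]
[149 148 131]
[143 140 126]
```

```bash
python3 - <<'E'
import pickle
from h import pix
s,d=pickle.load(open('c3.pkl','rb'))
for v in (165,182,199,213):print(v,pix(d['scene'],300+181/4,140+v/4,.112))
for u in (150,212):print(u,pix(d['scene'],300+u/4,140+182/4,.112))
print('cav',pix(d['scene'],300+169/4,140+266/4,.040))
for v in range(84,220,8):print(v,d['scene']['pixels'][140+v//4,345])
E
```

```text
165 [0.56583752 0.2199533  0.112     ]
182 [0.58993569 0.21415814 0.112     ]
199 [0.61314786 0.20857605 0.112     ]
213 [0.63163252 0.20413084 0.112     ]
150 [0.58817448 0.19220459 0.112     ]
212 [0.59169359 0.23607046 0.112     ]
cav [0.59025162 0.21242819 0.04      ]
84 [126 112  83]
92 [147 152 146]
100 [89 91 88]
108 [63 63 61]
116 [145 148 143]
124 [141 144 136]
132 [137 139 133]
140 [140 144 137]
148 [141 144 137]
156 [140 146 138]
164 [144 146 140]
172 [119 121 115]
180 [122 124 118]
188 [127 129 123]
196 [123 125 121]
204 [129 131 123]
212 [ 95 112 138]
```

```bash
python3 - <<'E'
import pickle,cv2,numpy as np
from h import pix
s,d=pickle.load(open('c3.pkl','rb'));_,d0=pickle.load(open('c0.pkl','rb'))
for D in(d,d0):
    c=D['scene'];h=cv2.cvtColor(c['pixels'],cv2.COLOR_RGB2HSV)
    m=(h[...,0]>17)&(h[...,0]<35)&(h[...,1]>120);m[:195]=0;m[220:]=0;m[:,:325]=0;m[:,360:]=0
    v,u=np.nonzero(m);print(len(u),u.mean(),v.mean(),pix(c,u.mean(),v.mean(),.039), (u.min()+u.max())/2,(v.min()+v.max())/2)
g=d['scene']['pixels'].sum(2)//3
for v in range(179,195):print(v,g[v,332:358])
g=d0['scene']['pixels'].sum(2)//3
print()
for v in range(193,212):print(v,g[v,257:281])
E
```

```text
90 341.5888888888889 206.2111111111111 [0.58710381 0.21128143 0.039     ] 341.5 206.5
92 341.7282608695652 206.18478260869566 [0.58699537 0.2117239  0.039     ] 341.5 206.5
179 [ 46  27  15  25  22  37  76 126 145 140 138 139 141 141 139 138 141 140
 146 134  41  26  34  29  20  29]
180 [ 46  19  24  26  33  24  61 115 147 143 141 140 138 139 139 138 136 141
 146 129  23  23  35  37  25  21]
181 [ 31  17  25  27  22  34  49 106 150 144 145 150 143 143 143 140 140 142
 146 136  15  28  33  28  28  41]
182 [ 24  14  20  23  32  29  47  94 128 128 125 130 124 127 130 132 142 147
 141 114  16  32  32  22  61  99]
183 [ 24  29  28  30  20  69 114 117 119 116 115 121 115 118 119 119 122 133
 134 103  12  31  30  14  87 155]
184 [ 20  19  19  29  18  77 133 124 117 123 120 118 119 117 119 119 119 123
 122  90  13  23  30  13  89 157]
185 [ 16  19  12  26  17  74 131 123 122 121 122 120 118 121 123 120 122 121
 124 108  55  30  30  23  89 155]
186 [ 16  18  25  26  35  84 130 123 121 122 124 124 121 119 121 121 122 121
 124 125 107  24  26  23  92 151]
187 [  7  26  22  10  35  83 131 127 12
[... 2106 characters left out ...]
  79  65  99 128 127 126 126 127 127 125 124 117  86  68
  99 125 121 124 146 144]
206 [142 138 133 118 100  61  78 111 129 128 130 129 131 127 127 119  76  62
  82 127 123 126 141 140]
207 [136 128 128 126 109  61  73  85 118 133 134 133 135 127 110  93  68  80
 117 123 126 136 136 138]
208 [133 122 119 121 121 103  63  66  83  94 101  98  98  90  74  66  60  88
 125 115 115 141 139 139]
209 [132 116 119 119 121 121 112 100  61  65  66  68  67  61  64  78 115 117
 122 111 103 145 142 142]
210 [143 141 126 123 128 122 124 123 112 112 111 112 112 113 116 117 127 121
 123 118 112 145 136 138]
211 [123 109 102 111 116 117 122 125 128 129 130 129 128 130 129 129 125 126
 125 109  99 140 137 136]
```

```bash
python3 -m jog '0 0.5 0 -25 0;0 0 0 -25 0;0 0 0 -4 0;0 0 0 0 0;0 0 0 0 0'|grep -E 'tcp|wr'; python3 -m jog '0 0 0 -1 0;0 0 0 -0.5 0;0 0 0 0 0'|grep -E 'tcp|wr';python3 -m jog '0 0 0 -1 0;0 0 0 0 0'|grep -E 'tcp|wr'
```

```text
tcp_pos: [0.5916, 0.2133, 0.061]
wrist_force: [-0.2, 0.4, -0.3]
tcp_pos: [0.5908, 0.2129, 0.0583]
wrist_force: [0.3, 0.3, -0.6]
tcp_pos: [0.5907, 0.2129, 0.0571]
wrist_force: [0.4, 0.1, -0.8]
```

```bash
for i in 1 2 3; do python3 -m jog '0 0 0 -1 0;0 0 0 0 0;0 0 0 0 0'|grep -E 'tcp|wr'; done
```

```text
tcp_pos: [0.5908, 0.2129, 0.0562]
wrist_force: [0.4, -0.5, -0.8]
tcp_pos: [0.5908, 0.2129, 0.0552]
wrist_force: [0.2, 0.1, -0.8]
tcp_pos: [0.5908, 0.2129, 0.0542]
wrist_force: [-0.7, -0.1, -1.1]
```

```bash
for i in 1 2; do python3 -m jog '0 0 0 -0.7 0;0 0 0 0 0;0 0 0 0 0'|grep -E 'tcp|wr'; done
```

```text
tcp_pos: [0.5908, 0.2129, 0.0535]
wrist_force: [-0.6, 1.1, -1.1]
tcp_pos: [0.5908, 0.2129, 0.0528]
wrist_force: [-0.9, 0.6, -0.5]
```

```bash
python3 -m jog '0.55 0 0 0 0;0.6 0 0 0 0;0.7 0 0 0 0;0.7 0 0 0 0;0.7 0 0 0 0'|grep -v ee; python3 -m jog '0.7 0 0 10 0;0.7 0 0 30 0;0.7 0 0 50 0;0.7 0 0 50 0;0.7 -50 -5 0 0'>/dev/null;  python3 -m jog '0.7 0 0 0 0;0.7 0 0 0 0'|grep -v ee
python3 - <<'E'
from station import r
import cv2,pickle,numpy as np
d={};s=r.sense()
for n in('wrist','scene','side'):d[n]=r.capture(n)
pickle.dump((s,d),open('c4.pkl','wb'));print(s['tcp_pos'])
a=cv2.resize(d['side']['pixels'][225:305,160:260,::-1],(400,320),interpolation=cv2.INTER_CUBIC)
b=cv2.resize(d['scene']['pixels'][160:240,300:400,::-1],(400,320),interpolation=cv2.INTER_CUBIC)
w=cv2.resize(d['wrist']['pixels'][60:240,160:360,::-1],(300,270),interpolation=cv2.INTER_CUBIC)
o=np.zeros((590,800,3),np.uint8);o[:320,:400]=a;o[:320,400:]=b;o[320:,:300]=w;cv2.imwrite('pics/c4.png',o)
E
```

```text
time_s: 10.9
tcp_pos: [0.5908, 0.2129, 0.0529]
wrist_force: [0.2, 0.4, -0.2]
gripper_width: 0.694
gripper_force: 0.0
time_s: 11.78
tcp_pos: [0.5412, 0.2081, 0.1937]
wrist_force: [1.2, -1.0, 0.8]
gripper_width: 0.7
gripper_force: 0.0
[0.54116799 0.20810517 0.19374394]
```

View pics/c4.png

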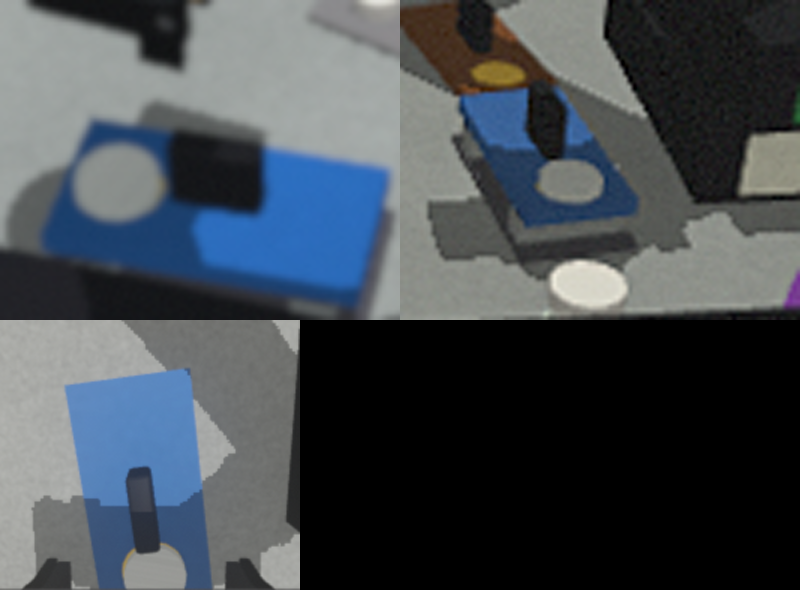

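The picture shows the blank in the cavity at (118,183) side / (570,182) scene, flat, with a thin yellow sliver on its inner edge. Checking its height by triangulating against the empty cavity from the same cameras.

```bash
python3 - <<'E'
import pickle,cv2,numpy as np
from h import pix
from scipy.optimize import least_squares
_,d0=pickle.load(open('c0.pkl','rb'));s4,d4=pickle.load(open('c4.pkl','rb'))
box={'side':(258,285,173,206),'scene':(195,218,325,360)}
def cen(c,n,disc):
    h=cv2.cvtColor(c['pixels'],cv2.COLOR_RGB2HSV)
    m=(h[...,1]<70)&(h[...,2]>80) if disc else (h[...,0]>15)&(h[...,0]<35)&(h[...,1]>110)
    a,b,e,f=box[n];k=np.zeros_like(m);k[a:b,e:f]=m[a:b,e:f]
    N,l,st,ce=cv2.connectedComponentsWithStats(k.astype(np.uint8));i=1+np.argmax(st[1:,4]);
    return st[i],(cv2.fitEllipse(max(cv2.findContours((l==i).astype(np.uint8),0,1)[0],key=len)))
def proj(c,p):
    f=192/np.tan(np.radians(c['fovy']/2));q=c['orientation'].T@(p-c['origin']);return np.array([c['cx']+f*q[0]/q[2],c['cy']+f*q[1]/q[2]])
O={}
for n in box:
    for k,(D,t) in enumerate([(d0,False),(d4,True)]):
        st,e=cen(D[n],n,t);O[n,k]=np.array(e[0]);print(n,k,st,e)
F=np.array([.5910,.2127,.039])
f=lambda x:np.concatenate([proj(d0[n],F+x/1e3)-proj(d0[n],F)-(O[n,1]-O[n,0]) for n in box])
q=least_squares(f,[0,0,12]);print(q.x,q.fun,'want 0 0 12')
E
```

```text
side 0 [179 264  23  16 278] ((189.56060791015625, 271.48480224609375), (15.019193649291992, 21.477968215942383), 81.80730438232422)
side 1 [173 258  29  22 435] ((186.63792419433594, 269.00909423828125), (19.316184997558594, 29.385818481445312), 111.04180908203125)
scene 0 [334 203  16   8  94] ((341.7097473144531, 206.21670532226562), (6.683259963989258, 15.066733360290527), 97.50943756103516)
scene 1 [334 200  17  11 157] ((342.1624450683594, 204.99008178710938), (10.604399681091309, 16.59996223449707), 94.0443344116211)
[5.52118413 0.44053383 7.12467649] [ 0.23809535 -0.21556719  0.36597744  0.24543449] want 0 0 12
```

The automatic masks bled into the table, so I'll check by touch instead: a light press with shut fingertips. If the blank is seated, contact comes at TCP z ≈ 0.059.

```bash
python3 -m jog '0 51 5 0 0;0 0 0 -40 0;0 0 0 -40 0;0 0 0 -30 0;0 0 0 -13 0'>/dev/null; python3 -m jog '0 0 0 -6 0;0 0 0 0 0;0 0 0 0 0'; python3 -m jog '0 0 0 -1 0;0 0 0 0 0;0 0 0 0 0'|grep -E 'tcp|wr'
```

```text
time_s: 12.92
tcp_pos: [0.5926, 0.2134, 0.0652]
ee_rot: [[-1.0, 0.005, 0.002], [0.005, 1.0, 0.001], [-0.002, 0.001, -1.0]]
wrist_force: [0.1, -0.0, -0.6]
gripper_width: 0.007
gripper_force: 0.0
tcp_pos: [0.5918, 0.213, 0.063]
wrist_force: [0.4, -0.1, 0.3]
```

```bash
for i in 1 2 3 4; do python3 -m jog '0 0 0 -1 0;0 0 0 0 0;0 0 0 0 0'|grep -E 'tcp|wr'; done
```

```text
tcp_pos: [0.5918, 0.2129, 0.0617]
wrist_force: [-0.2, 0.2, 0.1]
tcp_pos: [0.5918, 0.2129, 0.0608]
wrist_force: [0.5, 0.2, 0.0]
tcp_pos: [0.5918, 0.2129, 0.0598]
wrist_force: [0.5, -0.0, 0.3]
tcp_pos: [0.5919, 0.213, 0.0595]
wrist_force: [-2.6, -0.3, 5.0]
```

Contact came at 0.0595, so the blank is seated. Now to the grip.

```bash
python3 -m jog '0 0 0 20 0;0 0 0 50 0;0.7 -50 -6 0 7.4;0.7 0 0 0 0;0.7 0 0 0 0'>/dev/null; python3 -m jog '0.7 0 0 0 0;0.7 0 0 0 0'; python3 -m jog '0.7 0 0 0 0'|grep tcp
```

```text
time_s: 15.68
tcp_pos: [0.5424, 0.207, 0.1283]
ee_rot: [[-0.992, -0.123, -0.0], [-0.123, 0.992, -0.0], [0.0, -0.0, -1.0]]
wrist_force: [1.0, -0.4, 0.1]
gripper_width: 0.488
gripper_force: 0.0
tcp_pos: [0.5422, 0.207, 0.1284]
```

```bash
python3 -m jog '0.7 -0.5 -0.3 0 0;0.7 0 0 -20 0;0.7 0 0 -30 0;0.7 0 0 -20 0;0.7 0 0 0 0'>/dev/null; python3 -m jog '0.7 0 0 0 0;0.7 0 0 0 0'; python3 -m jog '0.4 0 0 0 0;0.3 0 0 0 0;0.2 0 0 0 0;0.1 0 0 0 0;0 0 0 0 0'|grep -v ee;python3 -m jog '0 0 0 0 0;0 0 0 0 0;0 0 0 0 0'|grep -v ee
```

```text
time_s: 16.68
tcp_pos: [0.542, 0.2071, 0.06]
ee_rot: [[-0.992, -0.124, 0.002], [-0.124, 0.992, 0.001], [-0.002, 0.001, -1.0]]
wrist_force: [0.1, 0.8, 0.5]
gripper_width: 0.699
gripper_force: 0.0
time_s: 17.3
tcp_pos: [0.5413, 0.2066, 0.0588]
wrist_force: [0.3, 0.2, 0.7]
gripper_width: 0.214
gripper_force: 0.0
time_s: 17.68
tcp_pos: [0.5412, 0.2064, 0.0588]
wrist_force: [0.0, -1.8, -0.5]
gripper_width: 0.181
gripper_force: 30.0
```

Gripped (0.181 × 87 ≈ 16 mm). Lifting slowly, starting and stopping gently.

```bash
python3 -m jog '0 0 0 1 0;0 0 0 2 0;0 0 0 4 0;0 0 0 6 0;0 0 0 8 0'|grep -v ee; python3 -m jog '0 0 0 9 0;0 0 0 10 0;0 0 0 10 0;0 0 0 10 0;0 0 0 10 0'>/dev/null; python3 -m jog '0 0 0 10 0;0 0 0 8 0;0 0 0 6 0;0 0 0 4 0;0 0 0 2 0'>/dev/null; python3 -m jog '0 0 0 0 0;0 0 0 0 0;0 0 0 0 0;0 0 0 0 0;0 0 0 0 0'
python3 - <<'E'
from station import r
import cv2,numpy as np
s=r.sense();print(s['tcp_pos'],s['moment'])
d={n:r.capture(n)['pixels'] for n in('side','scene')}
a=cv2.resize(d['side'][170:310,130:300,::-1],(400,330),interpolation=cv2.INTER_CUBIC)
b=cv2.resize(d['scene'][120:240,270:415,::-1],(400,330),interpolation=cv2.INTER_CUBIC)
cv2.imwrite('pics/c5.png',np.hstack([a,b]))
E
```

```text
time_s: 18.3
tcp_pos: [0.5412, 0.2066, 0.0802]
wrist_force: [-0.4, -0.3, -5.7]
gripper_width: 0.179
gripper_force: 30.0
time_s: 20.18
tcp_pos: [0.5413, 0.2066, 0.1588]
ee_rot: [[-0.992, -0.123, -0.0], [-0.123, 0.992, -0.0], [0.0, -0.0, -1.0]]
wrist_force: [-0.2, 0.1, -6.4]
gripper_width: 0.183
gripper_force: 30.0
[0.54128827 0.20657848 0.15875274] [-0.01122132  0.01550565 -0.01599025]
```

View pics/c5.png

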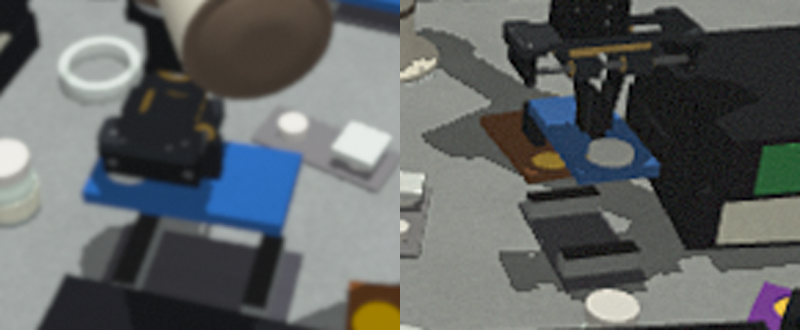

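The picture shows the carrier level, about 100 mm above its empty rest, with the blank in its cavity at (610,152). It is clear of the box and everything else.

```bash
python3 -c "
from station import r
print(r.finish_job())"
```

```text
the job is handed in; nothing more can be done
None
```

The job is handed in (no verdict came back): the round blank is seated in the round-cavity blue carrier, which the arm is holding level and steady by its grip about 10 cm above its rest.

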